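# Put the dry lint filter back in its cassette

### The job

Take the lint filter with the green handle out of the drip rack and put it back in the white cassette: keep it leaning as it leans in the rack while its bottom edge goes into the blue flared mouth, then bring it upright and lower it until it sits fully home in the slot, and let go. Leave the wet orange-handled filter where it is in the rack.

Things in the scene. Friction and masses are not known exactly. Their poses are not given: they have to be found in the camera images.
- filter_green: GREEN-handled lint filter, 0.1 kg, loose in the rack: flat white frame with grey mesh, 8 mm thick (x), 84 wide (y), 115 high (z); on top, centred, a handle 14 thick (x), 60 wide (y), z 115 to 140. Origin: middle of the bottom edge; z up to the handle. Leans 25 degrees, handle end towards the robot. Grip the handle across its thickness, tool leaning alike; draw out 90 mm along its z.
- filter_orange: ORANGE-handled lint filter, else the same as the green one (size, axes, origin), in the other bay of the rack, 108 mm beside it. It is to stay there. Its handle's top stands at z 156 mm in the rack: carry the green one clear above it.
- rack: Grey drip rack, fixed, on the right, 110 (x) by 236 mm (y). Origin: centre of its underside. Bays at y +54 and -54 mm; either may hold green. A filter's bottom edge stands at x 22, z 26 mm. Measured along a filter: back board on the robot's side 82 mm high, front lip 8 mm, ribs at its sides 70 mm. On the way left, a wall tap behind the sink reaches to x 0.48 m, z 0.24 m: pass it at x 0.40 m.
- cassette: White cassette, fixed, left of the sink: 60 (x) by 138 (y) by 62 mm high. Origin: centre of its underside; y along the slot, -x faces the robot. Centred blue flared mouth, 42 (x) by 124 (y) mm at the rim, narrowing over 20 mm down to an upright slot 14 (x) by 104 (y) mm with floor at z 6 mm. Seated, the filter's origin is on that floor, faces across x (either way round), 84 mm above the rim.

How it is judged:
By the outcome, as a careful person would: the job done as asked, in the order asked, and still so for the second after the job is handed in, with the robot touching nothing.
It also fails if it takes over 51 s, if anything falls off the work surface, if the arm or the gripper's body presses on something with over 40 N, if the wrist force passes 120 N, or if a joint passes its speed limit or range.

### The arm

A 6-joint arm with a two-finger parallel gripper is mounted at the origin on a cart in front of the work surface, level with it; the furniture and walls round the work are solid. World frame = base frame: x ahead of the robot, y to its left, z up, the work surface at z = 0. Lengths are in m, angles in degrees, forces in N, time in s.
With the tool pointing down it reaches from about 0.2 to 0.875 m from the base axis. Payload 3.4 kg.
Tool frame: the origin (TCP) lies on the front face of the gripper's body, between the roots of the fingers; the fingertips stand 97 mm ahead of it and the grasp point (between the pads) lies 78 mm ahead of it; z points along the fingers, y is the line along which they close (so a half turn about z gives the same grasp; the last joint's range is limited). The gripper opens to 94 mm and grips with 3 to 60 N. Pads are 16 mm wide; open, the fingers measure 119 mm over their backs; the gripper's body (75 mm by 177 mm) begins 78 mm behind the grasp point.
Start: joints at [-72.078, 15.808, 86.224, -0, 77.962, -6.933], TCP at [0.242, -0.522, 0.303] pointing down, gripper open.
Joint ranges: [-165.64, 165.64], [-43.16, 119.46], [12.63, 154.43], [-67.54, 247.53], [6.08, 155.33], [-154.97, 154.97]. Speed limits (degrees/s): [147.25, 147.25, 180, 180, 180, 180].

### API

Orientations are given as [roll, pitch, yaw] about the fixed x, y, z axes, in that order (R = Rz(yaw) Ry(pitch) Rx(roll)).
In Python, from station import bot gives the robot as it stands.
- The arm moves only by the shell command python3 -m pendant 'ROWS' [FORCE]. ROWS is JSON, a list of rows, each a list of 7 numbers: the shift along the world's x, y, z scaled (see below), then the turn, a rotation vector about the world's x, y, z scaled (see below), then the opening, from -1 (shut) to 1 (fully open). A call has 1 to 8 rows; each row shifts and turns the commanded pose from where the row before left it; what a row does not reach is not made up. The controller multiplies each number of a shift by 0.025 m and each number of a turn by 6 degrees. A row lasts 1/8 s, in which the tool goes at most 62.5 mm and 10.7 degrees, less where a joint would pass 70% of its speed; a pose out of reach is approached as far as the arm can. A call with a number of a shift or a turn outside -1 to 1 is refused whole. A call with a gripper value outside its range is refused whole. The fingers move at their own pace and stop on an object; FORCE is the grip in N (left out, the last holds). Time passes only in rows, so rows that do not move let the fingers close. It gives the time, the measured TCP pose, the force, the opening and the grip force at its end, in the units of the state.
- bot.observe(): the state, without advancing time (a new reading comes with each control period).
- bot.grab_frame(name): name is "scene" or "top" or "wrist"; returns (picture, depth): 384x512x3 uint8, red, green, blue; 384x512 float32, m along the optical axis (not along the pixel's ray), 0 where there is no reading.
- bot.camera_model(name): a dict with "fovy" (degrees; the focal length in pixels is half the picture's height over the tangent of half this angle, whatever the lens; pixels are square), "cx", "cy" (the principal point, pixels), "view" (4x4, takes a point from world to camera coordinates). Camera axes: x right, y down, z forward; pixel columns grow to the right and rows downward; lengths in m; the calibration is good to about 2 mm. A picture is of the moment at which its call begins: read the wrist's pose just before it. camera_model takes no time and is no camera call; for the wrist camera it gives the pose at the moment of the call.
- bot.hand_in(): hands the job in; it is judged then, once.
The state is a dict: "t": time; "q": joint angles; "qd": joint speeds; "effort": joint torques, N m; "ee_pos": TCP position; "eef_rot": TCP orientation; "force": force on the tool from outside, world axes, zero at the start; "moment": the same for the moment, N m; "gripper_width": opening from 0.0 (shut) to 1.0 (fully open); "grasp_force": force on a finger pad.
Only numpy, scipy, OpenCV 4.12 (cv2) and the standard library are available. Lean on these libraries where they do the work, as an engineer would, in place of code of your own. Each camera call takes 0.05 s, during which the arm holds its last target. There are 200 camera calls.

## Working session

There is one attempt and no reset: what is moved stays moved. The work goes in short steps, Python scripts to look and compute and a shell command to move; the robot and the scene stay as the last step left them, time stands still between calls to the robot, and variables do not carry over. Pictures are saved under pics/ and viewed, at most 10 in all, crops included, and the job is handed in when it is done.

```bash
ls; mkdir -p pics
cat > h.py <<'E'
import numpy as np, cv2
from station import bot
def grab(n):
    m=bot.camera_model(n); p,d=bot.grab_frame(n); return m,p,d
def K(m): return 192/np.tan(np.radians(m['fovy'])/2)
def pts(m,d,mask):
    v,u=np.nonzero(mask&(d>0)); z=d[v,u]; f=K(m)
    c=np.stack([(u-m['cx'])/f*z,(v-m['cy'])/f*z,z,np.ones_like(z)])
    return (np.linalg.inv(m['view'])@c)[:3].T
def ray(m,u,v,z):
    T=np.linalg.inv(m['view']); d=T[:3,:3]@np.array([(u-m['cx'])/K(m),(v-m['cy'])/K(m),1]); o=T[:3,3]
    return o+d*(z-o[2])/d[2]
def hsv(p): return cv2.cvtColor(p,cv2.COLOR_RGB2HSV)
def msk(p,lo,hi): return cv2.inRange(hsv(p),np.array(lo),np.array(hi))>0
E
python3 - <<'E'
from h import *
s=bot.observe(); print(s)
ims=[]
for n in ['scene','top']:
    m,p,d=grab(n); print(n,m['fovy'],m['cx'],m['cy'],np.round(np.linalg.inv(m['view']),3).tolist()); ims.append(p); np.savez('/tmp/'+n,p=p,d=d)
    for c,lo,hi in [('green',(40,90,60),(85,255,255)),('orange',(5,130,100),(22,255,255)),('blue',(95,100,60),(125,255,255))]:
        k=msk(p,lo,hi); 
        if k.sum()<20: print(c,k.sum()); continue
        v,u=np.nonzero(k); q=pts(m,d,k); print(c,k.sum(),u.min(),u.max(),v.min(),v.max(),np.round(np.percentile(q,[2,50,98],axis=0),3).tolist())
i=np.hstack(ims)
cv2.imwrite('pics/a.png',cv2.cvtColor(cv2.resize(i,(800,300),interpolation=cv2.INTER_AREA),cv2.COLOR_RGB2BGR))
E
```

```text
pics
{'t': 0.0, 'q': array([-7.20775577e+01,  1.58475156e+01,  8.62950682e+01,  1.04241105e-03,
        7.79611156e+01, -6.93195229e+00]), 'qd': array([ 0.06391468, -0.04070885,  0.03471172, -0.00585135,  0.04648293,
       -0.00270547]), 'effort': array([-1.15409235e-03, -4.04583335e+01, -2.37225777e+01,  7.00368639e-02,
        3.48059891e-02, -1.26688565e-04]), 'ee_pos': array([ 0.24156628, -0.52136338,  0.3018067 ]), 'eef_rot': array([-1.79897182e+02, -1.35271581e-02,  2.48541641e+01]), 'force': array([-0.40834363, -0.61483179,  0.13599988]), 'moment': array([-0.01632599, -0.0154038 , -0.01836796]), 'grasp_force': 0.0, 'gripper_width': 0.9987243780758699}
scene 48.47371081100157 258.70405559506105 182.12757256229088 [[-0.56, -0.414, 0.717, -0.485], [-0.828, 0.302, -0.472, 0.646], [-0.021, -0.859, -0.512, 0.779], [0.0, 0.0, 0.0, 1.0]]
green 296 305 438 59 143 [[0.528, -1.462, 0.085], [0.818, -1.233, 0.151], [0.965, -0.224, 0.187]]
orange 21 346 351 135 139 [[0.28, -0.511, 0.062], [0.468, -0.361, 0.15], [0.604, -0.155, 0.276]]
blue 202 138 167 200 221 [[0.558, 0.279, 0.043], [0.595, 0.327, 0.052], [0.622, 0.378, 0.06]]
top 52.69614837244038 255.1418950309037 202.9036549663971 [[0.008, -0.996, 0.084, 0.438], [-1.0, -0.01, -0.029, -0.0], [0.03, -0.084, -0.996, 1.083], [0.0, 0.0, 0.0, 1.0]]
green 239 244 357 191 310 [[0.24, -0.281, 0.004], [0.526, -0.241, 0.151], [0.546, -0.009, 0.157]]
orange 2100 375 505 164 227 [[0.474, -0.694, 0.059], [0.557, -0.613, 0.063], [0.623, -0.335, 0.155]]
blue 617 95 279 163 204 [[0.525, -0.071, 0.042], [0.573, 0.334, 0.055], [0.619, 0.384, 0.237]]
```

View pics/a.png

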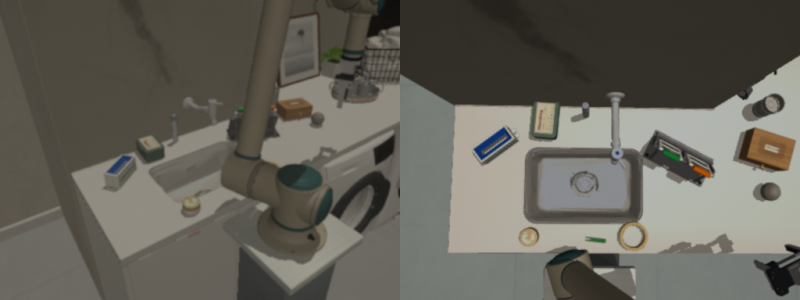

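The scene shows the cassette at about (120,168) of the left half. The top view shows it at about (495,145). The rack is at about (680,158), with the green handle at its left and the orange at its right. Both are yawed.

Run:
```python
from h import *
z=np.load('/tmp/top.npz');p,d=z['p'],z['d'];m=bot.camera_model('top')
def comp(name,k,lim):
    w=np.zeros_like(k);x0,x1,y0,y1=lim;w[y0:y1,x0:x1]=k[y0:y1,x0:x1]
    n,l,st,ce=cv2.connectedComponentsWithStats(w.astype(np.uint8)); i=1+np.argmax(st[1:,4]); kk=l==i
    q=pts(m,d,kk); r=cv2.minAreaRect((q[:,:2]*1000).astype(np.float32))
    print(name,kk.sum(),ce[i],'rect mm',np.round(r[0],1),np.round(r[1],1),round(r[2],1),'z',np.round(np.percentile(q[:,2],[5,50,95]),3)); return kk
comp('green',msk(p,(40,90,40),(85,255,255)),(310,400,160,240))
comp('orange',msk(p,(3,130,100),(22,255,255)),(310,410,160,240))
comp('blue',msk(p,(95,80,40),(125,255,255)),(80,170,140,220))
# rack & cassette by height
f=K(m); P=pts(m,d,np.ones_like(d,bool)); 
for nm,(x0,x1,y0,y1),zr in [('rack',(.35,.75,-.52,-.18),(.02,.13)),('cass',(.45,.72,.2,.46),(.045,.075))]:
    q=P[(P[:,0]>x0)&(P[:,0]<x1)&(P[:,1]>y0)&(P[:,1]<y1)&(P[:,2]>zr[0])&(P[:,2]<zr[1])]
    r=cv2.minAreaRect((q[:,:2]*1000).astype(np.float32)); print(nm,len(q),r, np.percentile(q[:,2],[5,50,95]))
c=np.hstack([cv2.resize(p[140:240,305:415],(440,400),interpolation=2),cv2.resize(p[140:220,85:165],(360,400),interpolation=2)])
cv2.imwrite('pics/b.png',c[:,:,::-1])
```

```text
green 173 [346.61849711 198.48554913] rect mm [ 530.6 -265.3] [83.  29.9] 61.1 z [0.011 0.153 0.156]
orange 169 [386.22485207 219.09467456] rect mm [ 482.  -357.9] [77.1 28.4] 64.6 z [0.141 0.153 0.157]
blue 624 [117.30929487 183.17788462] rect mm [572.3 329.7] [ 46.5 124.8] 37.7 z [0.043 0.055 0.063]
rack 2576 ((585.9136962890625, -314.54486083984375), (270.0832824707031, 269.538330078125), 89.7431640625) [0.02407167 0.0650095  0.12159008]
cass 1287 ((614.9833984375, 329.8973693847656), (210.2924346923828, 259.817138671875), 0.07236003130674362) [0.04716605 0.05995609 0.06759975]
```

View pics/b.png

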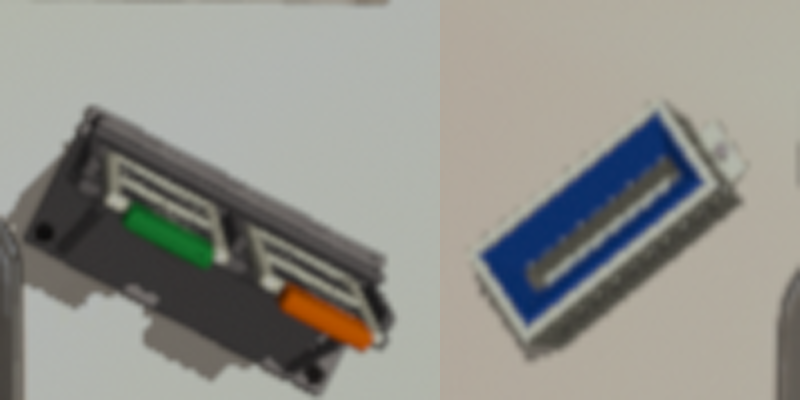

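The crops show the green handle at about (168,235) and the orange at about (328,315), both leaning towards lower-left, which is the robot. The cassette's slot runs from (530,275) to (675,165). The rack's yaw is about -28° and the cassette's about 37°.

```bash
cat >> h.py <<'E'
from scipy.spatial.transform import Rotation as Ro
def frame(yaw,lean):   # filter axes as columns: x thickness, y width, z to the handle; lean towards -x
    return (Ro.from_euler('z',yaw,degrees=True)*Ro.from_euler('y',-lean,degrees=True))
TOOL=Ro.from_matrix(np.array([[0,1,0],[1,0,0],[0,0,-1.]]))  # tool x=fy, y=fx, z=-fz
def tcp(org,yaw,lean,up=0,grip=.127):
    F=frame(yaw,lean); return np.array(org)+F.apply([0,0,grip+.078+up]), F*TOOL
def need(P,R,s=None,verbose=True):
    s=s or bot.observe(); R0=Ro.from_euler('xyz',s['eef_rot'],degrees=True)
    dp=(P-s['ee_pos'])/.025; dr=(R*R0.inv()).as_rotvec(degrees=True)/6
    print('shift units',np.round(dp,2),'turn units',np.round(dr,2)); return dp,dr
E
python3 - <<'E'
from h import *
F=frame(-27.7,25); org=np.array([.527,-.263,.142])-F.apply([0,0,.127]); print(org)
P,R=tcp(org,-27.7,25,up=.08); print(P); need(P,R)
E
```

```text
[ 0.57452131 -0.28794924  0.02689891]
[ 0.467879   -0.23196078  0.28519663]
shift units [ 9.05 11.58 -0.67] turn units [-3.08 -2.93  6.14]
```

```bash
python3 -m pendant '[[0.75,0.96,-0.05,-0.25,-0.25,0.5,1],[0.75,0.96,-0.05,-0.25,-0.25,0.5,1],[0.75,0.96,-0.05,-0.25,-0.25,0.5,1],[0.75,0.96,-0.05,-0.25,-0.25,0.5,1],[0.75,0.96,-0.05,-0.25,-0.25,0.5,1],[0.75,0.96,-0.05,-0.25,-0.25,0.5,1],[0.75,0.96,-0.05,-0.25,-0.25,0.5,1],[0.75,0.96,-0.05,-0.25,-0.25,0.5,1]]' && python3 -m pendant '[[0.75,0.96,-0.05,-0.25,-0.25,0.5,1],[0.75,0.96,-0.05,-0.25,-0.25,0.5,1],[0.75,0.96,-0.05,-0.25,-0.25,0.5,1],[0.75,0.96,-0.05,-0.25,-0.25,0.5,1],[0,0,0,0,0,0,1],[0,0,0,0,0,0,1]]'
python3 - <<'E'
from h import *
m,p,d=grab('wrist'); np.savez('/tmp/w1',p=p,d=d,view=m['view'])
k=msk(p,(40,90,40),(85,255,255)); n,l,st,ce=cv2.connectedComponentsWithStats(k.astype(np.uint8)); print(st[1:][st[1:,4]>50],ce[1:][st[1:,4]>50])
i=1+np.argmax(st[1:,4]); q=pts(m,d,cv2.erode((l==i).astype(np.uint8),np.ones((3,3)))>0)
print(np.percentile(q,[2,50,98],axis=0).round(4))
cv2.imwrite('pics/c.png',p[:,:,::-1])
E
```

```text
t: 1.1
ee_pos: [0.392, -0.3287, 0.2923]
eef_rot: [163.3, -2.3, 49.5]
force: [0.4, -0.0, -0.2]
gripper_width: 0.998
grasp_force: 0.0
t: 1.85
ee_pos: [0.4665, -0.2341, 0.2876]
eef_rot: [155.0, -0.8, 61.6]
force: [-0.1, 0.3, -0.6]
gripper_width: 1.003
grasp_force: 0.0
[[ 247  157   18   67 1033]] [[255.63117135 190.08615682]]
[[ 0.5154 -0.2717  0.1493]
 [ 0.5298 -0.2466  0.153 ]
 [ 0.5438 -0.2239  0.1553]]
```

View pics/c.png

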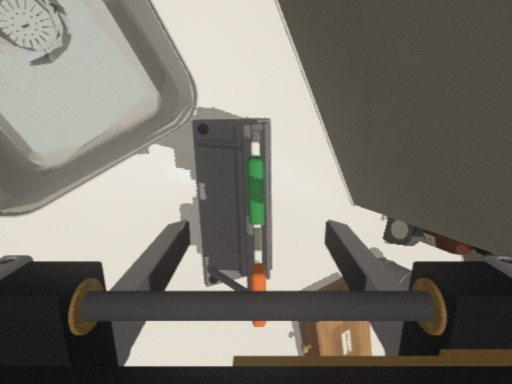

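The wrist view has the green handle's top at (256,190) and the orange handle at (259,295), with the fingers symmetric about column 256. Next I fit the axis of the green handle and cross-check it against the top view.

Run:
```python
from h import *
z=np.load('/tmp/w1.npz');p,d=z['p'],z['d'];m=bot.camera_model('wrist');m['view']=z['view']
for c,lo,hi,box in [('g',(40,90,40),(85,255,255),(240,270,150,230)),('o',(3,130,100),(22,255,255),(240,275,250,292))]:
    k=msk(p,lo,hi); w=np.zeros_like(k); a,b,e,f=box; w[e:f,a:b]=k[e:f,a:b]
    q=pts(m,d,cv2.erode(w.astype(np.uint8),np.ones((3,3)))>0)
    mm=cv2.minAreaRect(np.argwhere(w)[:,::-1].astype(np.float32)); cu,cv=mm[0]
    vx,vy,x0,y0=cv2.fitLine((q[:,:2]*1000).astype(np.float32),cv2.DIST_HUBER,0,.1,.1).ravel(); print(c,len(q),'medz',np.median(q[:,2]),'yaw',np.degrees(np.arctan2(-vx*np.sign(vy),abs(vy))),'centre@.153',ray(m,cu,cv,.153).round(4),mm)
# two-view height: the top view centroid ray meets the wrist ray
t=np.load('/tmp/top.npz');mt=bot.camera_model('top');mask=msk(t['p'],(40,90,40),(85,255,255));w=np.zeros_like(mask);w[160:240,310:400]=mask[160:240,310:400]
v,u=np.nonzero(w)
for h in (.14,.147,.153): print(h,ray(mt,u.mean(),v.mean(),h).round(4),ray(m,255.6,190.1,h).round(4))
```

```text
g 851 medz 0.15302906103239086 yaw -27.239305 centre@.153 [ 0.5297 -0.2464  0.153 ] ((255.55186462402344, 190.02430725097656), (66.26028442382812, 16.174171447753906), 88.53119659423828)
o 295 medz 0.151445462353378 yaw -52.834763 centre@.153 [ 0.4915 -0.321   0.153 ] ((258.0, 277.0), (26.0, 14.0), 90.0)
0.14 [ 0.5311 -0.2531  0.14  ] [ 0.5334 -0.2523  0.14  ]
0.147 [ 0.5304 -0.2512  0.147 ] [ 0.5314 -0.2492  0.147 ]
0.153 [ 0.5298 -0.2496  0.153 ] [ 0.5297 -0.2465  0.153 ]
```

Run:
```python
from h import *
org=np.array([.5297,-.2475,.153])-frame(-27.3,25).apply([0,0,.14]); print(org)
P,R=tcp(org,-27.3,25); print(P); need(P,R); P,R=tcp(org,-27.3,25,up=.08);need(P,R)
```

```text
[ 0.58227642 -0.27463671  0.02611691]
[ 0.50528952 -0.23490081  0.21191001]
shift units [ 1.55 -0.02 -3.03] turn units [-0.11  0.06  0.19]
shift units [ 0.35  0.6  -0.13] turn units [-0.11  0.06  0.19]
```

```bash
python3 -m pendant '[[0.35,0.6,-0.13,-0.11,0.06,0.19,1],[0,0,0,0,0,0,0.2],[0.3,-0.155,-0.725,0,0,0,0.2],[0.3,-0.155,-0.725,0,0,0,0.2],[0.3,-0.155,-0.725,0,0,0,0.2],[0.3,-0.155,-0.725,0,0,0,0.2],[0,0,0,0,0,0,0.2],[0,0,0,0,0,0,0.2]]' 20
python3 - <<'E'
from h import *
org=[.5823,-.2746,.0261]
P,R=tcp(org,-27.3,25); need(P,R)
m,p,d=grab('wrist');cv2.imwrite('pics/d.png',p[:,:,::-1])
E
```

```text
t: 2.9
ee_pos: [0.5054, -0.235, 0.2125]
eef_rot: [154.9, -0.0, 62.7]
force: [-0.8, -0.2, -0.5]
gripper_width: 0.602
grasp_force: 0.0
shift units [-0.    0.   -0.02] turn units [ 0.    0.01 -0.  ]
```

View pics/d.png

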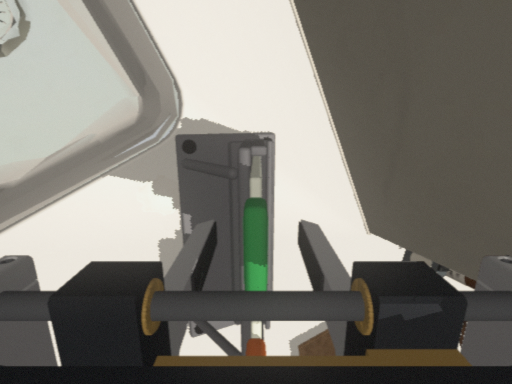

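The green handle, at column 256, runs between the fingers at columns 205 and 310 or so, centred. I'll close and draw out.

```bash
python3 -m pendant '[[0,0,0,0,0,0,-1],[0,0,0,0,0,0,-1],[0,0,0,0,0,0,-1],[0,0,0,0,0,0,-1],[0,0,0,0,0,0,-1]]' 25 
python3 -m pendant '[[-0.075,0.04,0.18,0,0,0,-1],[-0.15,0.08,0.36,0,0,0,-1],[-0.3,0.155,0.725,0,0,0,-1],[-0.3,0.155,0.725,0,0,0,-1],[-0.3,0.155,0.725,0,0,0,-1],[-0.3,0.155,0.725,0,0,0,-1],[0,0,0,0,0,0,-1]]'
```

```text
t: 3.58
ee_pos: [0.5054, -0.2342, 0.2119]
eef_rot: [155.0, -0.0, 62.8]
force: [-0.7, 0.7, 0.8]
gripper_width: 0.15
grasp_force: 25.0
t: 4.45
ee_pos: [0.4697, -0.2157, 0.2998]
eef_rot: [154.8, -0.0, 62.8]
force: [1.2, -0.5, -0.7]
gripper_width: 0.149
grasp_force: 25.0
```

Handle held (14 mm). Before carrying it I refine the cassette's pose from both fixed views.

Run:
```python
from h import *
for n,box in [('top',(80,170,140,220)),('scene',(120,185,185,235))]:
    t=np.load(f'/tmp/{n}.npz');m=bot.camera_model(n);p,d=t['p'],t['d']
    k=msk(p,(95,80,40),(125,255,255)); w=np.zeros_like(k);a,b,e,f=box;w[e:f,a:b]=k[e:f,a:b]
    c=max(cv2.findContours(w.astype(np.uint8),0,1)[0],key=cv2.contourArea)
    c=cv2.convexHull(c)[:,0]
    for h in (.062,):
        g=np.array([ray(m,u,v,h)[:2]*1000 for u,v in c],np.float32); r=cv2.minAreaRect(g); print(n,h,np.round(r[0],1),np.round(r[1],1),round(r[2],1))
    q=pts(m,d,w); 
    # white rim around the mouth: height
    ring=(cv2.dilate(cv2.fillConvexPoly(np.zeros(w.shape,np.uint8),c,1),np.ones((5,5)))-cv2.dilate(cv2.fillConvexPoly(np.zeros(w.shape,np.uint8),c,1),np.ones((3,3))))>0
    print('rim z',np.percentile(pts(m,d,ring)[:,2],[25,50,75,90]).round(4))
    if n=='top':
        # slot: non-blue hole in the hull
        hole=cv2.erode(cv2.fillConvexPoly(np.zeros(w.shape,np.uint8),c,1),np.ones((5,5)))>0; hole&=~w
        v,u=np.nonzero(hole); r=cv2.minAreaRect(np.stack([u,v],1).astype(np.float32)); bp=cv2.boxPoints(r)
        g=np.array([ray(m,x,y,.042)[:2]*1000 for x,y in bp],np.float32); rr=cv2.minAreaRect(g); print('slot@.042',rr,len(u))
```

```text
top 0.062 [572.1 329.7] [ 45.7 124.7] 37.6
rim z [0.0556 0.0615 0.0634 0.0647]
slot@.042 ((572.0458374023438, 329.1462097167969), (14.621373176574707, 103.43524932861328), 37.6589241027832) 209
scene 0.062 [573.3 332.5] [ 38.6 115.9] 35.6
rim z [0.0309 0.0598 0.061  0.062 ]
```

```bash
python3 -m pendant '[[-0.8,0.05,0.7,0,0,0,-1],[-0.9,0.05,0.7,0,0,0,-1],[-0.9,0.05,0.7,0,0,0,-1],[-0.9,0.05,0.7,0,0,0,-1],[-0.6,0.6,0.3,0,0,0.5,-1],[-0.2,0.8,0,0,0,0.5,-1],[0,0.9,0,0,0,0.5,-1],[0,0.9,0,0,0,0.5,-1]]'
```

```text
t: 5.45
ee_pos: [0.362, -0.1294, 0.3743]
eef_rot: [155.1, -0.1, 74.9]
force: [0.5, 0.3, -1.0]
gripper_width: 0.146
grasp_force: 25.0
```

Run:
```python
from h import *
o=bot.observe(); print('bottom now', o['ee_pos']-Ro.from_euler('xyz',o['eef_rot'],degrees=True).apply([0,0,-1])*.205)
P,R=tcp([.572,.3295,.14],37.6,25); print(P); need(P,R)
```

```text
bottom now [ 0.44546142 -0.15161425  0.18838823]
[0.50335861 0.27663901 0.3257931 ]
shift units [ 5.65 16.24 -1.94] turn units [-0.01 -0.02  8.78]
```

```bash
python3 -m pendant '[[0,0.9,0,0,0,0.6,-1],[0,0.9,0,0,0,0.6,-1],[0,0.9,0,0,0,0.6,-1],[0,0.9,0,0,0,0.6,-1],[0,0.9,0,0,0,0.6,-1],[0,0.9,0,0,0,0.6,-1],[0,0.9,0,0,0,0.6,-1],[0,0.9,0,0,0,0.6,-1]]' && python3 -m pendant '[[0,0.9,0,0,0,0.6,-1],[0.2,0.9,0,0,0,0.6,-1],[0.6,0.9,0,0,0,0.6,-1],[0.8,0.9,-0.1,0,0,0.6,-1],[0.8,0.9,-0.1,0,0,0.6,-1],[0.8,0.9,-0.2,0,0,0.6,-1],[0.8,0.9,-0.2,0,0,0.2,-1],[0.8,0.7,-0.3,0,0,0,-1]]' && python3 -m pendant '[[0.8,0.2,-0.3,0,0,0,-1],[0,0,0,0,0,0,-1],[0,0,0,0,0,0,-1]]'
python3 - <<'E'
from h import *
P,R=tcp([.572,.3295,.14],37.6,25); need(P,R)
for n in ('wrist','top','scene'):
    m,p,d=grab(n); np.savez('/tmp/e'+n,p=p,d=d,view=m['view']); 
    cv2.imwrite(f'pics/e{n}.png',(p if n=='wrist' else cv2.resize(p[110:270,40:240] if n=='top' else p[100:260,80:280],(800,600)[:2] if 0 else (750,600)))[:,:,::-1])
E
```

```text
t: 6.45
ee_pos: [0.3618, 0.0507, 0.3743]
eef_rot: [155.1, -0.1, 103.8]
force: [1.1, -0.8, -1.1]
gripper_width: 0.144
grasp_force: 25.0
t: 7.45
ee_pos: [0.4823, 0.2259, 0.3514]
eef_rot: [155.1, -0.1, 126.5]
force: [0.2, -0.6, -0.3]
gripper_width: 0.144
grasp_force: 25.0
t: 7.82
ee_pos: [0.5018, 0.2288, 0.345]
eef_rot: [155.1, -0.1, 126.4]
force: [-0.3, 0.6, -1.1]
gripper_width: 0.15
grasp_force: 25.0
shift units [ 0.06  1.91 -0.77] turn units [-0.   -0.01  0.21]
```

View pics/ewrist.png

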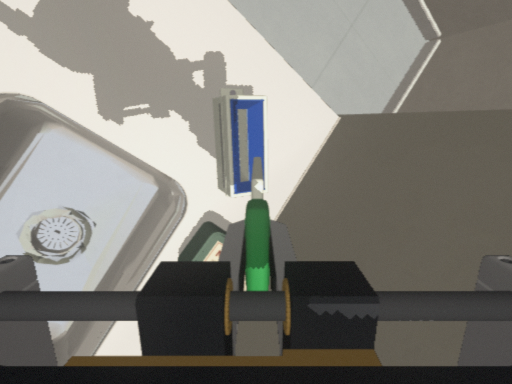

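View pics/escene.png

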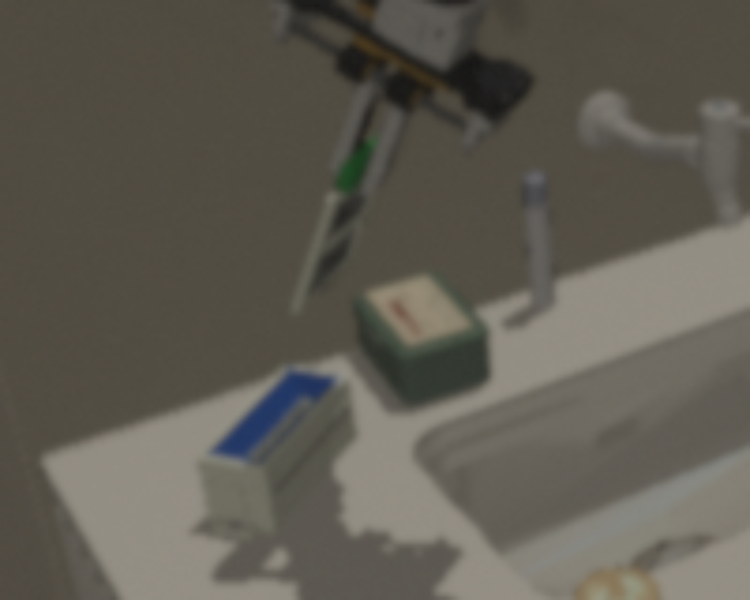

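The wrist view shows the blue mouth at (228–266, 96–195), with its slot at column 243 or so, and the filter in front at column 257. The scene view shows the filter leaning, handle held, clear of the cassette and the box. I measure the mouth from here.

Run:
```python
from h import *
t=np.load('/tmp/ewrist.npz');m=bot.camera_model('wrist');m['view']=t['view'];p,d=t['p'],t['d']
k=msk(p,(95,80,40),(125,255,255)); w=np.zeros_like(k);w[80:210,215:280]=k[80:210,215:280]
v,u=np.nonzero(w); g=np.array([ray(m,a,b,.062)[:2]*1000 for a,b in zip(u,v)],np.float32); print('mouth',cv2.minAreaRect(cv2.convexHull(g)),len(u))
# slot centre line: grey gap within blue rows 105..150
L=[]
for r in range(112,150,2):
    c=np.nonzero(w[r])[0]; gap=np.nonzero(np.diff(c)>4)[0]
    if len(gap): L.append((r,c[0],c[gap[0]],c[gap[0]+1],c[-1]))
L=np.array(L); print(L[::5])
q=np.array([ray(m,(a+b)/2,r,.042)[:2] for r,_,a,b,_ in L]); 
yv=np.radians(37.6); cx=np.array([np.cos(yv),np.sin(yv)]); print('slot offset along cassette x (mm) from (572,329.5):',((q-[.572,.3295])@cx*1000).round(1))
```

```text
mouth ((573.0491943359375, 329.9808349609375), (47.70109558105469, 126.43399047851562), 36.64722442626953) 1782
[[112 231 236 247 262]
 [122 231 237 247 262]
 [132 232 237 248 262]
 [142 232 238 248 262]]
slot offset along cassette x (mm) from (572,329.5): [1.9 1.8 2.4 3.1 2.2 2.1 2.8 2.7 2.6 2.5 2.4 2.3 2.2 2.1 2.7 2.6 2.5 2.4
 2.3]
```

```bash
python3 -m pendant '[[0.05,0.65,-0.25,0,0,0.07,-1],[0.05,0.65,-0.25,0,0,0.07,-1],[0.05,0.65,-0.27,0,0,0.05,-1],[0,0,-0.5,0,0,0,-1],[0,0,-0.5,0,0,0,-1],[0,0,0,0,0,0,-1],[0,0,0,0,0,0,-1]]'
python3 - <<'E'
from h import *
P,R=tcp([.5732,.3303,.047],37.4,25); need(P,R)
E
```

```text
t: 8.85
ee_pos: [0.5063, 0.2777, 0.3013]
eef_rot: [155.0, -0.0, 127.5]
force: [0.4, -0.8, -1.1]
gripper_width: 0.149
grasp_force: 25.0
shift units [-0.08 -0.   -2.74] turn units [-0.01  0.   -0.01]
```

```bash
python3 -m pendant '[[-0.08,0,-0.5,0,0,0,-1],[0,0,-0.5,0,0,0,-1],[0,0,-0.5,0,0,0,-1],[0,0,-0.5,0,0,0,-1],[0,0,-0.4,0,0,0,-1],[0,0,-0.34,0,0,0,-1],[0,0,0,0,0,0,-1],[0,0,0,0,0,0,-1]]'
python3 - <<'E'
from h import *
P,R=tcp([.5732,.3303,.047],37.4,25); need(P,R)
for l in (20,15,10,5,0):
    P,R=tcp([.5732,.3303,.047],37.4,l); need(P,R)
for n in ('top','scene'):
    m,p,d=grab(n); q=p[120:240,60:210] if n=='top' else p[140:260,90:240]; cv2.imwrite(f'pics/f{n}.png',cv2.resize(q,(750,600))[:,:,::-1])
E
```

```text
t: 9.85
ee_pos: [0.5044, 0.2781, 0.2331]
eef_rot: [154.9, -0.0, 127.5]
force: [0.2, -0.5, -0.8]
gripper_width: 0.149
grasp_force: 25.0
shift units [-0.   -0.02 -0.01] turn units [-0.01  0.01 -0.02]
shift units [0.52 0.38 0.26] turn units [-0.52  0.67 -0.02]
shift units [1.07 0.8  0.48] turn units [-1.02  1.33 -0.02]
shift units [1.62 1.22 0.63] turn units [-1.53  1.99 -0.02]
shift units [2.18 1.65 0.73] turn units [-2.04  2.65 -0.02]
shift units [2.75 2.09 0.76] turn units [-2.54  3.32 -0.02]
```

View pics/fscene.png

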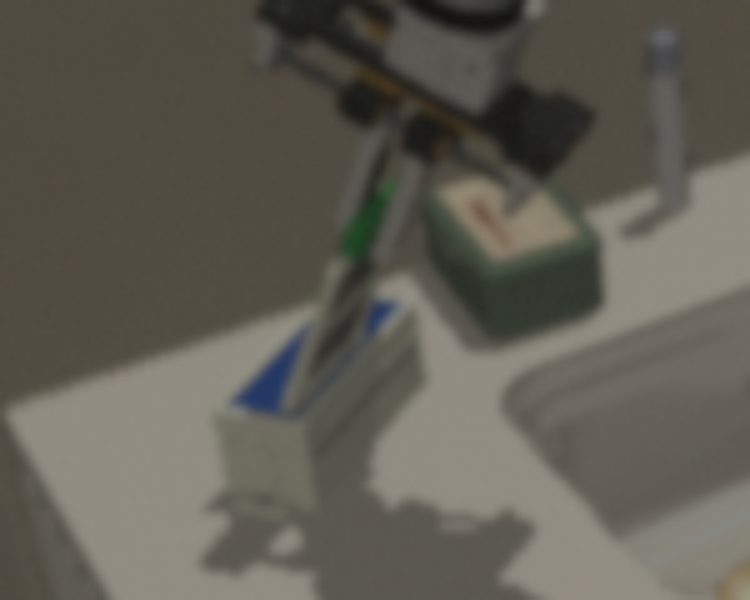

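The filter's bottom edge is in the blue mouth at about (295,400), leaning, with no contact force. I'll bring it upright about its bottom edge.

```bash
python3 -m pendant '[[0.26,0.19,0.13,-0.25,0.33,0,-1],[0.26,0.19,0.13,-0.26,0.33,0,-1],[0.27,0.21,0.11,-0.25,0.33,0,-1],[0.28,0.21,0.11,-0.26,0.33,0,-1],[0.27,0.21,0.08,-0.25,0.33,0,-1],[0.28,0.21,0.07,-0.25,0.33,0,-1],[0.28,0.21,0.05,-0.25,0.33,0,-1],[0.28,0.22,0.05,-0.26,0.33,0,-1]]' && python3 -m pendant '[[0.28,0.22,0.02,-0.25,0.34,-0.01,-1],[0.29,0.22,0.01,-0.26,0.34,-0.01,-1],[0,0,0,0,0,0,-1],[0,0,0,0,0,0,-1]]'
python3 - <<'E'
from h import *
P,R=tcp([.5732,.3303,.047],37.4,0); need(P,R)
P,R=tcp([.5732,.3303,.006],37.4,0); need(P,R)
E
```

```text
t: 10.95
ee_pos: [0.5591, 0.3196, 0.2516]
eef_rot: [175.0, 0.0, 127.5]
force: [0.6, 0.3, -1.6]
gripper_width: 0.145
grasp_force: 25.0
t: 11.45
ee_pos: [0.5725, 0.3301, 0.2517]
eef_rot: [-180.0, -0.1, 127.4]
force: [0.0, -0.5, -0.6]
gripper_width: 0.148
grasp_force: 25.0
shift units [0.03 0.01 0.01] turn units [-0.   -0.01  0.01]
shift units [ 0.03  0.01 -1.63] turn units [-0.   -0.01  0.01]
```

```bash
python3 -m pendant '[[0,0,-0.2,0,0,0,-1],[0,0,-0.2,0,0,0,-1],[0,0,-0.2,0,0,0,-1],[0,0,0,0,0,0,-1]]'
python3 - <<'E'
from h import *
print(bot.observe()['force'],bot.observe()['moment'])
m,p,d=grab('wrist'); cv2.imwrite('pics/g.png',p[:,:,::-1])
E
```

```text
t: 11.95
ee_pos: [0.5725, 0.33, 0.236]
eef_rot: [-179.9, -0.1, 127.4]
force: [0.1, 0.1, -1.6]
gripper_width: 0.145
grasp_force: 25.0
[ 0.1054304   0.07142732 -1.6494506 ] [ 0.01955497 -0.13610301 -0.04227148]
```

View pics/g.png

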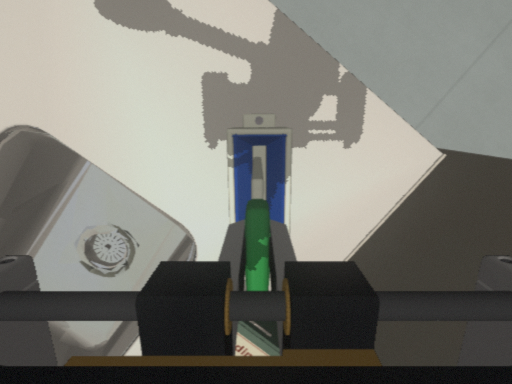

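The filter is centred in the mouth: the slot is at columns 252–266 and the handle at 257, with no contact force. I'll lower it home.

```bash
python3 -m pendant '[[0.02,0,-0.2,0,0,0,-1],[0,0,-0.2,0,0,0,-1],[0,0,-0.2,0,0,0,-1],[0,0,-0.2,0,0,0,-1],[0,0,-0.1,0,0,0,-1],[0,0,-0.05,0,0,0,-1],[0,0,0,0,0,0,-1]]'
```

```text
t: 12.88
ee_pos: [0.5733, 0.3302, 0.2129]
eef_rot: [-179.9, -0.1, 127.4]
force: [0.0, 0.6, -1.9]
gripper_width: 0.147
grasp_force: 25.0
```

```bash
python3 -m pendant '[[0,0,-0.06,0,0,0,-1],[0,0,-0.06,0,0,0,-1],[0,0,0,0,0,0,-1]]'; python3 -m pendant '[[0,0,-0.05,0,0,0,-1],[0,0,-0.05,0,0,0,-1],[0,0,0,0,0,0,-1]]'
```

```text
t: 13.25
ee_pos: [0.5735, 0.3303, 0.2111]
eef_rot: [180.0, -0.0, 127.4]
force: [-1.4, -0.1, 4.6]
gripper_width: 0.15
grasp_force: 25.0
t: 13.62
ee_pos: [0.5735, 0.3304, 0.2111]
eef_rot: [179.9, -0.0, 127.4]
force: [-3.0, -0.4, 14.2]
gripper_width: 0.144
grasp_force: 25.0
```

It is on the floor: contact at z 0.211, as computed. I'll release, rise and check.

```bash
python3 -m pendant '[[0,0,0.08,0,0,0,-1],[0,0,0,0,0,0,0],[0,0,0,0,0,0,0],[0,0,0,0,0,0,0.2],[0,0,0,0,0,0,0.2]]' && python3 -m pendant '[[0,0,0.5,0,0,0,0.2],[0,0,0.9,0,0,0,0.2],[0,0,0.9,0,0,0,0.2],[0,0,0.9,0,0,0,0.2],[-0.5,-0.3,0.9,0,0,0,0.2],[-0.9,-0.9,0.3,0,0,0,0.2],[-0.9,-0.9,0,0,0,0,0.2],[-0.9,-0.9,0,0,0,0,0.2]]' && python3 -m pendant '[[-0.9,-0.9,0,0,0,0,0.2],[-0.9,-0.9,0,0,0,0,0.2],[0,0,0,0,0,0,0.2],[0,0,0,0,0,0,0.2]]'
python3 - <<'E'
from h import *
for n,box in [('top',(60,190,120,230)),('scene',(90,240,140,260))]:
    m,p,d=grab(n); k=msk(p,(40,90,40),(85,255,255));a,b,e,f=box;w=np.zeros_like(k);w[e:f,a:b]=k[e:f,a:b]
    n_,l,st,ce=cv2.connectedComponentsWithStats(w.astype(np.uint8))
    for i in range(1,n_):
        if st[i,4]>15: q=pts(m,d,l==i); print(n,st[i,4],ce[i],np.percentile(q,[5,50,95],axis=0).round(3).tolist(), ray(m,*ce[i],.146 if n=='top' else .134).round(4))
    if n=='scene': A=cv2.resize(p[120:270,90:240],(400,400))
    else: B=cv2.resize(p[110:250,60:200],(400,400)); C=msk(p,(3,130,100),(22,255,255)); v,u=np.nonzero(C[160:240,370:410]); print('orange',u.mean()+370,v.mean()+160)
cv2.imwrite('pics/h.png',np.hstack([A,B])[:,:,::-1])
E
```

```text
t: 14.25
ee_pos: [0.5733, 0.3302, 0.209]
eef_rot: [-179.9, -0.1, 127.4]
force: [0.1, -0.8, 0.2]
gripper_width: 0.533
grasp_force: 0.0
t: 15.25
ee_pos: [0.4917, 0.2542, 0.3205]
eef_rot: [-180.0, -0.0, 127.4]
force: [-0.2, -0.4, 0.1]
gripper_width: 0.595
grasp_force: 0.0
t: 15.75
ee_pos: [0.4487, 0.2105, 0.3202]
eef_rot: [179.9, -0.0, 127.4]
force: [0.5, -0.4, -0.0]
gripper_width: 0.6
grasp_force: 0.0
top 124 [112.57258065 177.27419355] [[0.564, 0.301, 0.129], [0.576, 0.316, 0.145], [0.589, 0.332, 0.149]] [0.5759 0.3168 0.146 ]
orange 386.0285714285714 218.95428571428573
scene 109 [149.55045872 188.90825688] [[0.553, 0.31, 0.128], [0.566, 0.332, 0.14], [0.586, 0.351, 0.147]] [0.5749 0.329  0.134 ]
```

View pics/h.png

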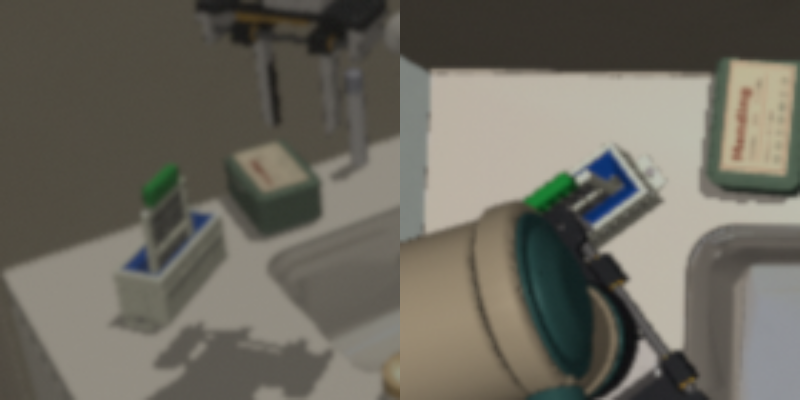

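The green filter stands upright in the cassette, its handle at (160,185) on the left. Its top is at about z 0.146, the seated height, and the gripper is clear. The orange handle's position is unchanged.

```bash
python3 -c "
from station import bot
print(bot.hand_in())"
```

```text
the job is handed in; nothing more can be done
None
```

The green-handled filter is seated upright and fully home in the cassette and released, the orange-handled one was left in the rack, and the job was handed in at about 16 s.

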